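# Load the light cardboard tray evenly with two lamp holders

## Task

Two empty porcelain lamp holders are to go into the light cardboard tray that stands on the wooden riser: stand them upright, one in the middle of each half of the tray's length, so that the tray is evenly loaded. Set them down gently rather than dropping them, and see that the tray neither slides nor tips. Leave the lamp holder with the bulb in it alone.

Things in the scene. Friction and masses are not known exactly. Their poses are not given: they have to be found in the camera images.
- holder_a_mid (a point): Empty white porcelain lamp holder, 0.25 kg, upright on the left of a 12 mm chipboard on the table. Round base 76 mm wide, 22 mm high; on it a round neck 44 mm wide up to 72 mm (grip there, from above, 10 to 14 mm above this point). Point: on the axis, 36 mm above its underside; z up, turn about z does not matter. Other white fittings, square and without a neck, stand 110 mm or more away (centres).
- holder_b_mid (a point): The other empty lamp holder on the left of the board, the same in shape, size and weight; the point lies alike. Either holder may go in either half of the tray, in any order.
- tray: Loose open tray of cardboard, 80 g, level on a fixed 50 mm high riser on the right. Outside 308 mm long (own y axis), 198 wide (own x), 46 high; walls and floor 4 mm. Origin: centre of its underside, z up. Middles of its halves: 75 mm from the centre along own +y and -y. The riser is 160 mm along y, 110 along x: one holder at the middle of a half is safe, against an end wall it can tip the tray.
- lamp_mid (a point): To be left alone: a lamp holder of the same shape with a clear glass bulb in it (60 mm across, top of the glass 163 mm above the underside), loose, upright on the far left of the board. Point: on its axis, 36 mm above its underside.
There are look-alikes about, which are no part of the job. What is shaped like the part that bears holder_b_mid but green is not meant.

How it is judged:
By the outcome, as a careful person would: the job done as asked, in the order asked, and still so for the second after the job is handed in, with the robot touching nothing.
It also fails if it takes over 58 s, if anything falls off the work surface, if the arm or the gripper's body presses on something with over 40 N, if the wrist force passes 120 N, or if a joint passes its speed limit or range.

## Robot

A 6-joint arm with a two-finger parallel gripper is mounted at the origin on the work surface. World frame = base frame: x ahead of the robot, y to its left, z up, the work surface at z = 0. Lengths are in mm, angles in rad, forces in N, time in s.
With the tool pointing down it reaches from about 300 to 775 mm from the base axis. Payload 14.6 kg.
Tool frame: the origin (TCP) lies midway between the tips of the shut fingers; the grasp point (between the pads) lies 19 mm behind it; z points along the fingers, y is the line along which they close (so a half turn about z gives the same grasp; the last joint's range is limited). The gripper opens to 94 mm and grips with 3 to 60 N. Pads are 16 mm wide; open, the fingers measure 119 mm over their backs; the gripper's body (75 mm by 177 mm) begins 78 mm behind the grasp point.
Start: joints at [1.161, 0.3, 1.521, -0, 1.321, -0.067], TCP at [184.866, 517.99, 205.446] pointing down, gripper open.
Joint ranges: [-3.03, 3.03], [-0.79, 2.21], [0.23, 2.52], [-1.04, 4.18], [0, 3.07], [-2.55, 2.55]. Speed limits (rad/s): [2.22, 2.22, 2.57, 3.14, 3.14, 3.14].

## Interface

Orientations are given as [roll, pitch, yaw] about the fixed x, y, z axes, in that order (R = Rz(yaw) Ry(pitch) Rx(roll)).
In Python, from cell import manip, camera gives the robot as it stands.
- The arm moves only by the tool move_arm, never from a script. Its arguments are lists of equal length, an entry for each row: "dp": the shift along the world's x, y, z in mm, a list of three; "rotation": the turn, a rotation vector about the world's x, y, z in rad, a list of three; "hand": the opening, from 0 (shut) to 1 (fully open). A call has 1 to 10 rows; each row shifts and turns the commanded pose from where the row before left it; what a row does not reach is not made up. A row lasts 1/8 s, in which the tool goes at most 62.5 mm and 10.7 degrees, less where a joint would pass 70% of its speed; a pose out of reach is approached as far as the arm can. A call with a gripper value outside its range is refused whole. The fingers move at their own pace and stop on an object; "newtons" is the grip in N (left out, the last holds). Time passes only in rows, so rows that do not move let the fingers close. It gives the time, the measured TCP pose, the force, the opening and the grip force at its end, in the units of the state.
- manip.read_state(): the state, without advancing time (a new reading comes with each control period).
- camera(name): name is "scene" or "top" or "wrist"; returns a dict with "image" (384x512x3 uint8, red, green, blue), "fx", "fy", "cx", "cy" (pixels), "k1" (the pictures are not rectified: a ray, as slopes to the right and down, at radius r is drawn at 1 + k1 r^2 times it, then the intrinsics apply), "R" (3x3) and "t" (3): a world point X has camera coordinates R X + t; the wrist camera has in their place "mount" (4x4, takes a point from camera to tool coordinates, whose origin is the TCP and whose axes are the flange's). Camera axes: x right, y down, z forward; pixel columns grow to the right and rows downward; lengths in mm; the calibration is good to about 2 mm. A picture is of the moment at which its call begins: read the wrist's pose just before it. There is no depth.
- manip.sign_off(): hands the job in; it is judged then, once.
The state is a dict: "clock": time; "joints": joint angles; "qd": joint speeds; "effort": joint torques, N m; "eef_pos": TCP position; "eef_rot": TCP orientation; "wrist_force": force on the tool from outside, world axes, zero at the start; "moment": the same for the moment, N m; "finger_gap": finger opening in mm; "finger_force": force on a finger pad.
Only numpy, scipy, OpenCV 4.12 (cv2) and the standard library are available. Lean on these libraries where they do the work, as an engineer would, in place of code of your own. Each camera call takes 0.05 s, during which the arm holds its last target. There are 200 camera calls.

## Working session

There is one attempt and no reset: what is moved stays moved. The work goes in short steps, Python scripts to look and compute and a tool call to move; the robot and the scene stay as the last step left them, time stands still between calls to the robot, and variables do not carry over. Pictures are saved under pics/ and viewed, at most 10 in all, crops included, and the job is handed in when it is done.

Besides the shell and the picture viewer there is one more tool, called after ">>>" by a JSON object that holds its "name" and its "arguments". move_arm: Moves the arm, as the interface text tells. Its arguments: {"type":"object","properties":{"dp":{"type":"array","items":{"type":"array","items":{"type":"number"}}},"rotation":{"type":"array","items":{"type":"array","items":{"type":"number"}}},"hand":{"type":"array","items":{"type":"number"}},"newtons":{"type":"number"}},"required":["dp","rotation","hand"]}

```bash
mkdir -p pics; cat > h.py <<'E'
import numpy as np, cv2
from cell import manip, camera
def ray(c,u,v,pose=None):
    x=(u-c["cx"])/c["fx"]; y=(v-c["cy"])/c["fy"]
    K=np.array([[c["fx"],0,c["cx"]],[0,c["fy"],c["cy"]],[0,0,1.]])
    p=cv2.undistortPoints(np.array([[[u,v]]],float),K,np.array([c["k1"],0,0,0.]))[0,0]
    d=np.array([p[0],p[1],1.])
    if "R" in c: R=np.array(c["R"]);t=np.array(c["t"]); return -R.T@t, R.T@d
    from scipy.spatial.transform import Rotation as Ro
    T=np.eye(4); T[:3,:3]=Ro.from_euler("xyz",pose["eef_rot"]).as_matrix(); T[:3,3]=pose["eef_pos"]
    M=T@np.array(c["mount"]); return M[:3,3], M[:3,:3]@d
def onz(c,u,v,z,pose=None):
    o,d=ray(c,u,v,pose); return o+d*(z-o[2])/d[2]
def proj(c,X):
    K=np.array([[c["fx"],0,c["cx"]],[0,c["fy"],c["cy"]],[0,0,1.]])
    return cv2.projectPoints(np.array(X,float).reshape(-1,1,3),cv2.Rodrigues(np.array(c["R"]))[0],np.array(c["t"],float),K,np.array([c["k1"],0,0,0.]))[0][:,0]
E
python3 - <<'E'
from h import *
for n in("scene","top"):
    c=camera(n); cv2.imwrite(f"pics/{n}0.png",cv2.resize(c["image"][:,:,::-1],(800,600)))
    np.save(f"{n}0.npy",c,allow_pickle=True); print(n,ray(c,256,192))
print(manip.read_state())
E
```

```text
scene (array([1322.60479392,  443.91377972,  729.21792015]), array([-0.7715663 , -0.28343074, -0.56983126]))
top (array([ 313.91913674,  139.52542892, 1116.16215149]), array([ 0.10388445, -0.0246203 , -0.99438746]))
{'clock': 0.1, 'joints': array([ 1.16139552e+00,  3.00420432e-01,  1.52152155e+00, -3.44092814e-05,
        1.32066007e+00, -6.65962331e-02]), 'qd': array([ 0.00110312, -0.00209025, -0.00193479,  0.00207655, -0.00063137,
        0.00117748]), 'effort': array([ 2.24685687e-04, -5.32644081e+01, -3.53287947e+01,  7.09544308e-02,
        2.34668056e-02, -8.53953452e-05]), 'eef_pos': array([184.79010886, 517.78646447, 204.93929468]), 'eef_rot': array([-3.14058327e+00, -3.39165593e-05,  2.79879659e+00]), 'wrist_force': array([-0.01328375,  0.50740975, -0.29270271]), 'moment': array([ 0.00637917,  0.05765934, -0.02882823]), 'finger_force': 0.0, 'finger_gap': 94.13354089285426}
```

View pics/top0.png

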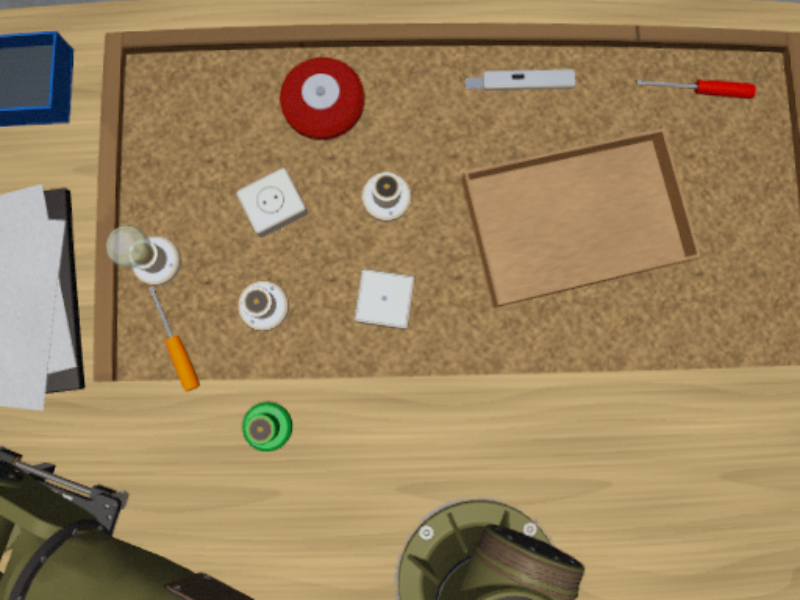

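View pics/scene0.png

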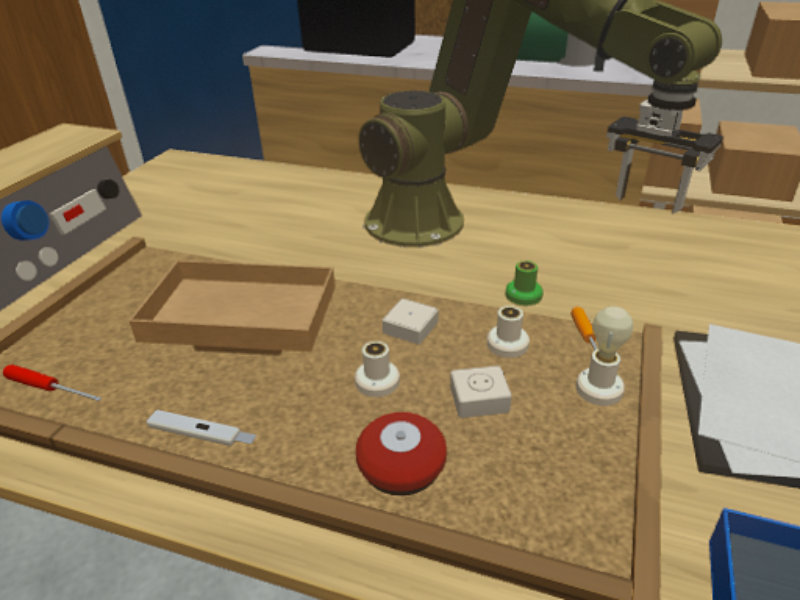

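The top view (800x600 scale) shows the holders at about (388,195) and (262,306), the lamp at (155,260), and the tray corners at about (463,177), (662,132), (698,256) and (497,306). The scene view shows the same layout, with holders at (376,375) and (508,335).

```bash
python3 - <<'E'
from h import *
c=np.load("top0.npy",allow_pickle=True).item(); s=np.load("scene0.npy",allow_pickle=True).item()
def blob(c,u,v,r,z):
    hsv=cv2.cvtColor(c["image"],cv2.COLOR_RGB2HSV); m=((hsv[...,1]<60)&(hsv[...,2]>130)).astype(np.uint8)
    k=np.zeros_like(m); cv2.circle(k,(int(u*.64),int(v*.64)),r,1,-1); m&=k
    cs,_=cv2.findContours(m,cv2.RETR_EXTERNAL,cv2.CHAIN_APPROX_NONE); k=max(cs,key=cv2.contourArea)
    P=np.array([onz(c,*p[0].astype(float),z)[:2] for p in k],np.float32)
    return cv2.minEnclosingCircle(P)
for n,u,v in(("A",388,195),("B",262,306),("lamp",158,260)):
    print(n,"base",blob(c,u,v,22,30))
for n,u,v,w in(("A",386,186,(376,349)),("B",257,301,(510,314))): print(n,"neck hole top@84",onz(c,u*.64,v*.64,84).round(1),"scene",onz(s,w[0]*.64,w[1]*.64,84).round(1))
t=[(463,177),(662,132),(698,256),(497,306)]
for z in(96,108):
    P=np.array([onz(c,u*.64,v*.64,z) for u,v in t]); print(z,P.round(1).tolist(),[np.linalg.norm(P[i]-P[i-1]).round(1) for i in range(4)],P.mean(0))
    S=np.array([onz(s,u*.64,v*.64,z) for u,v in((308,330),(334,268),(180,264),(135,322))]);print("scene",S.round(1).tolist())
m=P.mean(0)
e=(P[0]-P[1])+(P[3]-P[2]); print("tray yaw of y axis from world y",np.arctan2(-e[0],e[1]))
E
```

```text
A base ((589.2737426757812, 131.1915283203125), 37.81575393676758)
B base ((423.724365234375, 321.25482177734375), 37.56498336791992)
lamp base ((501.9417419433594, 492.8105163574219), 44.567909240722656)
A neck hole top@84 [589.9 131.   84. ] scene [593.1 131.6  84. ]
B neck hole top@84 [424.1 319.7  84. ] scene [432.8 321.1  84. ]
96 [[598.6, 19.0, 96.0], [667.3, -284.4, 96.0], [478.1, -326.7, 96.0], [409.4, -24.0, 96.0]] [np.float64(194.0), np.float64(311.0), np.float64(193.8), np.float64(310.4)] [ 538.35466432 -154.0019113    96.        ]
scene [[593.7, 10.8, 96.0], [400.5, -28.3, 96.0], [475.4, -322.9, 96.0], [660.9, -281.9, 96.0]]
108 [[595.3, 20.4, 108.0], [663.1, -279.4, 108.0], [476.2, -321.2, 108.0], [408.3, -22.0, 108.0]] [np.float64(191.7), np.float64(307.4), np.float64(191.6), np.float64(306.8)] [ 535.71466604 -150.54919736  108.        ]
scene [[607.5, 19.0, 108.0], [418.0, -19.3, 108.0], [491.5, -308.3, 108.0], [673.4, -268.1, 108.0]]
tray yaw of y axis from world y 0.22286257113917207
```

>>> {"name": "move_arm", "arguments": {"dp": [[40, -33, 0], [40, -33, 0], [40, -33, 0], [40, -33, 0], [40, -33, 0], [39, -32, 0], [0, 0, 0], [0, 0, 0]], "rotation": [[0, 0, -0.073], [0, 0, -0.073], [0, 0, -0.073], [0, 0, -0.073], [0, 0, -0.073], [0, 0, -0.073], [0, 0, 0], [0, 0, 0]], "hand": [1, 1, 1, 1, 1, 1, 1, 1], "newtons": 15}}

```text
clock: 1.1
eef_pos: [423.5, 321.2, 205.2]
eef_rot: [-3.141, -0.0, 2.361]
wrist_force: [-0.5, 0.6, 0.3]
finger_gap: 94.1
finger_force: 0.0
```

```bash
cat > w.py <<'E'
import sys
from h import *
p=manip.read_state(); c=camera("wrist"); np.save(sys.argv[1]+".npy",dict(c=c,p=p),allow_pickle=True)
cv2.imwrite(f"pics/{sys.argv[1]}.png",c["image"][:,:,::-1])
print(p["clock"],p["eef_pos"],p["eef_rot"],p["joints"].round(2),p["wrist_force"].round(1)); o,d=ray(c,c["cx"],c["cy"],p); print(o,d)
E
python3 w.py w1
```

```text
1.1 [423.45640914 321.17458422 205.19456423] [-3.14104045e+00 -3.36893128e-04  2.36117758e+00] [ 0.58  0.26  1.57  0.    1.31 -0.21] [-0.5  0.6  0.3]
[364.7911928  378.6077754  384.93157531] [ 0.20189094 -0.20050602 -0.95866438]
```

View pics/w1.png

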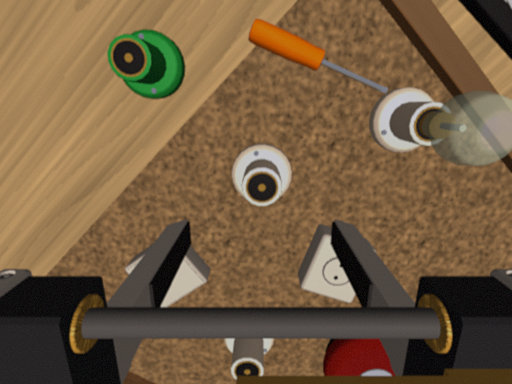

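The wrist view shows B in the middle, with its base at (262,175) and its neck top at (262,187). The fingers have free space to the left and right of it, and the lamp is clear at (405,120).

```bash
cat > m.py <<'E'
from h import *
def fine(f,u,v,zb,zt):
    D=np.load(f,allow_pickle=True).item(); c,p=D["c"],D["p"]
    hsv=cv2.cvtColor(c["image"],cv2.COLOR_RGB2HSV); 
    m=((hsv[...,1]<60)&(hsv[...,2]>120)).astype(np.uint8); k=np.zeros_like(m); cv2.circle(k,(u,v),42,1,-1); m&=k
    cs,_=cv2.findContours(m,cv2.RETR_EXTERNAL,cv2.CHAIN_APPROX_NONE); k=max(cs,key=cv2.contourArea)
    P=np.array([onz(c,*q[0].astype(float),zb)[:2] for q in k],np.float32)
    print("base circle",cv2.minEnclosingCircle(P), "bbox px",cv2.boundingRect(k))
    return c,p
E
python3 - <<'E'
from m import *
D=np.load("w1.npy",allow_pickle=True).item(); c,p=D["c"],D["p"]
hsv=cv2.cvtColor(c["image"],cv2.COLOR_RGB2HSV); m=((hsv[...,1]<60)&(hsv[...,2]>120)).astype(np.uint8)
n,l,st,ce=cv2.connectedComponentsWithStats(m); i=l[160,250] or l[165,245]; print(st[i])
k=cv2.findContours((l==i).astype(np.uint8),0,1)[0][0]
P=np.array([onz(c,*q[0].astype(float),34,p)[:2] for q in k]); 
# upper part of outline = base disc, left free of neck
up=k[:,0,1]<178; Q=P[up]; A=np.c_[2*Q,np.ones(len(Q))]; s=np.linalg.lstsq(A,(Q**2).sum(1),rcond=None)[0]; print("base fit",s[:2],np.sqrt(s[2]+s[0]**2+s[1]**2))
for z in(84,): print("hole",onz(c,262,187,z,p))
E
```

```text
[ 232  144   60   62 1689]
base fit [425.14192336 320.60851445] 34.763566250036114
hole [427.66545307 318.47111398  84.        ]
```

>>> {"name": "move_arm", "arguments": {"dp": [[2, -1, -40], [0, 0, -40], [0, 0, -40], [0, 0, -25], [0, 0, -12], [0, 0, -7], [0, 0, 0], [0, 0, 0]], "rotation": [[0, 0, 0], [0, 0, 0], [0, 0, 0], [0, 0, 0], [0, 0, 0], [0, 0, 0], [0, 0, 0], [0, 0, 0]], "hand": [1, 1, 1, 1, 1, 1, 1, 1]}}

```text
clock: 2.15
eef_pos: [426.2, 320.3, 42.3]
eef_rot: [3.14, 0.0, 2.361]
wrist_force: [-0.7, -0.6, 0.2]
finger_gap: 93.9
finger_force: 0.0
```

>>> {"name": "move_arm", "arguments": {"dp": [[0, 0, 0], [0, 0, 0], [0, 0, 0], [0, 0, 0], [0, 0, 0], [0, 0, 0], [0, 0, 0], [0, 0, 0]], "rotation": [[0, 0, 0], [0, 0, 0], [0, 0, 0], [0, 0, 0], [0, 0, 0], [0, 0, 0], [0, 0, 0], [0, 0, 0]], "hand": [0.6, 0.5, 0.4, 0.3, 0.3, 0.3, 0.3, 0.3], "newtons": 15}}

```text
clock: 3.15
eef_pos: [425.9, 320.0, 41.4]
eef_rot: [3.142, -0.0, 2.361]
wrist_force: [-0.2, 0.7, -0.6]
finger_gap: 43.7
finger_force: 15.0
```

>>> {"name": "move_arm", "arguments": {"dp": [[0, 0, 5], [0, 0, 15], [0, 0, 30], [0, 0, 30], [0, 0, 30], [0, 0, 20], [0, 0, 0], [5, -20, 0], [10, -40, 0], [10, -44, 0]], "rotation": [[0, 0, 0], [0, 0, 0], [0, 0, 0], [0, 0, 0], [0, 0, 0], [0, 0, 0], [0, 0, 0], [0, 0, 0], [0, 0, 0], [0, 0, 0]], "hand": [0.3, 0.3, 0.3, 0.3, 0.3, 0.3, 0.3, 0.3, 0.3, 0.3]}}

```text
clock: 4.4
eef_pos: [450.6, 213.9, 170.5]
eef_rot: [-3.14, -0.001, 2.361]
wrist_force: [2.6, -0.6, -2.7]
finger_gap: 43.8
finger_force: 15.0
```

>>> {"name": "move_arm", "arguments": {"dp": [[11, -46, 0], [11, -46, 0], [11, -46, 0], [11, -46, 0], [11, -46, 0], [11, -46, 0], [11, -46, 0], [8, -40, 0], [5, -20, 0], [0, 0, 0]], "rotation": [[0, 0, 0], [0, 0, 0], [0, 0, 0], [0, 0, 0], [0, 0, 0], [0, 0, 0], [0, 0, 0], [0, 0, 0], [0, 0, 0], [0, 0, 0]], "hand": [0.3, 0.3, 0.3, 0.3, 0.3, 0.3, 0.3, 0.3, 0.3, 0.3]}}

```text
clock: 5.65
eef_pos: [540.3, -167.0, 170.6]
eef_rot: [-3.141, -0.001, 2.359]
wrist_force: [-0.9, 0.3, -2.9]
finger_gap: 43.7
finger_force: 15.0
```

```bash
python3 w.py w2
```

```text
5.65 [ 540.32252967 -166.97517737  170.62747373] [-3.14104819e+00 -1.29450984e-03  2.35907314e+00] [-0.36  0.36  1.52  0.    1.26 -1.15] [-0.9  0.3 -2.9]
[ 481.90169111 -109.53974776  350.44418713] [ 0.20082229 -0.20027852 -0.95893635]
```

View pics/w2.png

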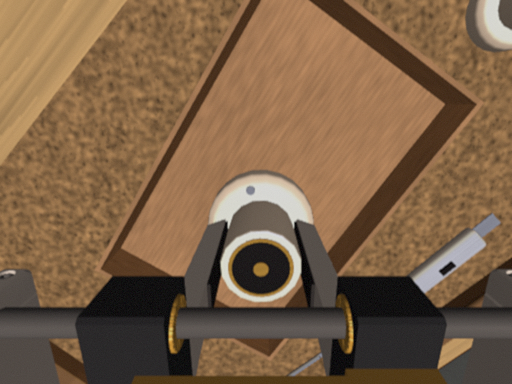

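The held holder is upright. The tray's outer rim corners are at (476,103), (101,270) and about (268,355).

```bash
python3 - <<'E'
from h import *
D=np.load("w2.npy",allow_pickle=True).item(); c,p=D["c"],D["p"]
t=np.load("top0.npy",allow_pickle=True).item()
for z in(92,96,100,104,108):
    a,b,d=[onz(c,u,v,z,p) for u,v in((476,103),(101,270),(268,355))]
    e=b-d
    print(z,a[:2].round(1),b[:2].round(1),d[:2].round(1),"diag",np.linalg.norm(a-b).round(1),"L,W",np.linalg.norm(a-d).round(1),np.linalg.norm(b-d).round(1),"ctr",((a+b)/2)[:2].round(1), "yaw",np.arctan2(-(a-d)[0],(a-d)[1]).round(3))
# triangulate with top view
for w,q in(((476,103),(463,177)),((101,270),(698,256)),((268,355),(662,132))):
    o1,d1=ray(c,*w,p); o2,d2=ray(t,q[0]*.64,q[1]*.64)
    s=np.linalg.lstsq(np.c_[d1,-d2],o2-o1,rcond=None)[0]; print((o1+d1*s[0]).round(1),(o2+d2*s[1]).round(1))
E
```

```text
92 [610.7  19.6] [ 483.4 -336.8] [ 677.8 -292.6] diag 378.5 L,W 319.3 199.4 ctr [ 547.  -158.6] yaw 0.212
96 [608.7  17.6] [ 483.4 -333.3] [ 674.8 -289.7] diag 372.7 L,W 314.4 196.3 ctr [ 546.  -157.8] yaw 0.212
100 [606.7  15.6] [ 483.3 -329.8] [ 671.8 -286.9] diag 366.8 L,W 309.5 193.3 ctr [ 545.  -157.1] yaw 0.212
104 [604.7  13.6] [ 483.3 -326.3] [ 668.7 -284.1] diag 360.9 L,W 304.5 190.2 ctr [ 544.  -156.3] yaw 0.212
108 [602.7  11.6] [ 483.3 -322.8] [ 665.7 -281.2] diag 355.1 L,W 299.6 187.1 ctr [ 543.  -155.6] yaw 0.212
[607.1  16.   99.3] [598.5  19.1  96.5]
[ 483.3 -326.2  104.1] [ 477.1 -323.9  102.1]
[ 660.9 -276.8  114.3] [ 660.9 -276.8  114.3]
```

>>> {"name": "move_arm", "arguments": {"dp": [[4, -15, 0], [7, -25, 0], [6, -20, 0], [0, 0, -20], [0, 0, -25], [0, 0, -15], [0, 0, -7], [0, 0, 0], [0, 0, 0]], "rotation": [[0, 0, 0], [0, 0, 0], [0, 0, 0], [0, 0, 0], [0, 0, 0], [0, 0, 0], [0, 0, 0], [0, 0, 0], [0, 0, 0]], "hand": [0.3, 0.3, 0.3, 0.3, 0.3, 0.3, 0.3, 0.3, 0.3]}}

```text
clock: 6.82
eef_pos: [558.2, -226.2, 105.3]
eef_rot: [3.141, 0.001, 2.361]
wrist_force: [0.9, 0.6, -3.0]
finger_gap: 44.1
finger_force: 15.0
```

>>> {"name": "move_arm", "arguments": {"dp": [[0, 0, -2], [0, 0, -2], [0, 0, -2], [0, 0, 0]], "rotation": [[0, 0, 0], [0, 0, 0], [0, 0, 0], [0, 0, 0]], "hand": [0.3, 0.3, 0.3, 0.3]}}

```text
clock: 7.32
eef_pos: [557.8, -226.0, 98.3]
eef_rot: [-3.141, -0.0, 2.361]
wrist_force: [-0.2, 0.1, -2.1]
finger_gap: 43.9
finger_force: 15.0
```

>>> {"name": "move_arm", "arguments": {"dp": [[0, 0, -1], [0, 0, -1], [0, 0, -1], [0, 0, 0]], "rotation": [[0, 0, 0], [0, 0, 0], [0, 0, 0], [0, 0, 0]], "hand": [0.3, 0.3, 0.3, 0.3]}}

```text
clock: 7.82
eef_pos: [557.9, -226.0, 95.5]
eef_rot: [3.142, 0.0, 2.361]
wrist_force: [-0.9, -0.7, -2.0]
finger_gap: 43.7
finger_force: 15.0
```

```bash
python3 - <<'E'
from h import *
c=camera("scene"); print(manip.read_state()["wrist_force"])
cv2.imwrite("pics/s1.png",cv2.resize(c["image"][140:260,60:260,::-1],(800,480)))
E
```

```text
[-0.62383192 -0.81395509 -1.71052034]
```

View pics/s1.png

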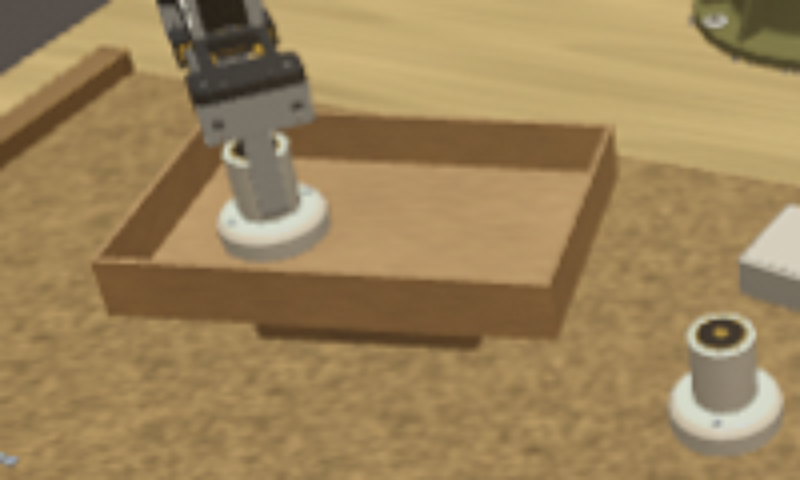

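The crop shows the holder inside the tray with its base at or just above the floor, so I'll lower it further in 1 mm steps.

>>> {"name": "move_arm", "arguments": {"dp": [[0, 0, -1], [0, 0, -1], [0, 0, 0], [0, 0, 0]], "rotation": [[0, 0, 0], [0, 0, 0], [0, 0, 0], [0, 0, 0]], "hand": [0.3, 0.3, 0.3, 0.3]}}

```text
clock: 8.38
eef_pos: [558.1, -226.3, 95.3]
eef_rot: [3.141, 0.002, 2.361]
wrist_force: [-7.1, 1.8, 14.3]
finger_gap: 43.5
finger_force: 15.0
```

>>> {"name": "move_arm", "arguments": {"dp": [[0, 0, 1], [0, 0, 0.5], [0, 0, 0], [0, 0, 0]], "rotation": [[0, 0, 0], [0, 0, 0], [0, 0, 0], [0, 0, 0]], "hand": [0.3, 0.3, 0.3, 0.3]}}

```text
clock: 8.88
eef_pos: [558.0, -226.2, 95.3]
eef_rot: [3.141, 0.001, 2.361]
wrist_force: [-1.4, 0.6, 5.7]
finger_gap: 43.7
finger_force: 15.0
```

>>> {"name": "move_arm", "arguments": {"dp": [[0, 0, 0.5], [0, 0, 0], [0, 0, 0], [0, 0, 0], [0, 0, 0], [0, 0, 0], [0, 0, 0], [0, 0, 0]], "rotation": [[0, 0, 0], [0, 0, 0], [0, 0, 0], [0, 0, 0], [0, 0, 0], [0, 0, 0], [0, 0, 0], [0, 0, 0]], "hand": [0.3, 0.3, 0.47, 0.5, 0.55, 0.6, 0.65, 0.65]}}

```text
clock: 9.88
eef_pos: [557.9, -226.0, 95.4]
eef_rot: [-3.142, -0.0, 2.361]
wrist_force: [0.6, 0.0, 0.6]
finger_gap: 61.0
finger_force: 0.0
```

>>> {"name": "move_arm", "arguments": {"dp": [[0, 0, 5], [0, 0, 20], [0, 0, 40], [0, 0, 40], [0, 0, 15], [3, 40, 0], [3, 45, 0], [3, 50, 0], [3, 50, 0], [3, 50, 0]], "rotation": [[0, 0, 0], [0, 0, 0], [0, 0, 0], [0, 0, 0], [0, 0, 0], [0, 0, 0], [0, 0, 0], [0, 0, 0], [0, 0, 0], [0, 0, 0]], "hand": [0.65, 0.65, 0.65, 0.65, 0.65, 0.8, 1, 1, 1, 1]}}

```text
clock: 11.12
eef_pos: [572.5, 10.6, 214.6]
eef_rot: [-3.141, -0.001, 2.361]
wrist_force: [0.4, -0.0, 0.5]
finger_gap: 93.5
finger_force: 0.0
```

>>> {"name": "move_arm", "arguments": {"dp": [[6, 45, 0], [6, 45, 0], [3, 33, 0], [0, 0, 0], [0, 0, 0]], "rotation": [[0, 0, 0], [0, 0, 0], [0, 0, 0], [0, 0, 0], [0, 0, 0]], "hand": [1, 1, 1, 1, 1]}}

```text
clock: 11.75
eef_pos: [587.7, 131.3, 214.9]
eef_rot: [-3.141, -0.0, 2.361]
wrist_force: [-0.8, 0.0, 0.5]
finger_gap: 94.0
finger_force: 0.0
```

```bash
python3 w.py w3; python3 - <<'E'
from h import *
c=camera("top"); np.save("top1.npy",c,allow_pickle=True); cv2.imwrite("pics/t1.png",cv2.resize(c["image"][60:240,200:470,::-1],(800,533)))
E
python3 -c "
import cv2,numpy as np
a=cv2.imread('pics/w3.png');b=cv2.imread('pics/t1.png');a=cv2.resize(a,(400,300));b=cv2.resize(b,(400,300));cv2.imwrite('pics/c1.png',np.hstack([a,b]))"
```

```text
11.75 [587.68915514 131.33086491 214.85272994] [-3.14074059e+00 -4.56927700e-04  2.36058351e+00] [ 0.16  0.41  1.35 -0.    1.38 -0.63] [-0.8  0.   0.5]
[529.11186564 188.82215539 394.59967246] [ 0.20148785 -0.20074934 -0.95869826]
```

View pics/c1.png

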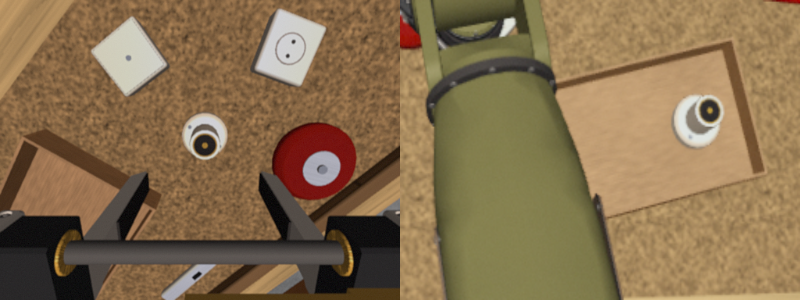

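Left, in the wrist view, A sits at (205,146) in the same relative place as B did, with clear space for the fingers. Right, in the top view, the first holder stands upright in the far half of the tray.

>>> {"name": "move_arm", "arguments": {"dp": [[3, -1, -40], [0, 0, -40], [0, 0, -45], [0, 0, -28], [0, 0, -13], [0, 0, -8], [0, 0, 0], [0, 0, 0]], "rotation": [[0, 0, 0], [0, 0, 0], [0, 0, 0], [0, 0, 0], [0, 0, 0], [0, 0, 0], [0, 0, 0], [0, 0, 0]], "hand": [1, 1, 1, 1, 1, 1, 1, 1]}}

```text
clock: 12.85
eef_pos: [591.4, 131.0, 42.5]
eef_rot: [3.14, 0.001, 2.361]
wrist_force: [-1.0, 0.0, 0.1]
finger_gap: 93.6
finger_force: 0.0
```

>>> {"name": "move_arm", "arguments": {"dp": [[0, 0, 0], [0, 0, 0], [0, 0, 0], [0, 0, 0], [0, 0, 0], [0, 0, 0], [0, 0, 0], [0, 0, 0]], "rotation": [[0, 0, 0], [0, 0, 0], [0, 0, 0], [0, 0, 0], [0, 0, 0], [0, 0, 0], [0, 0, 0], [0, 0, 0]], "hand": [0.6, 0.5, 0.4, 0.3, 0.3, 0.3, 0.3, 0.3]}}

```text
clock: 13.85
eef_pos: [590.9, 131.0, 41.4]
eef_rot: [-3.142, 0.0, 2.361]
wrist_force: [-1.0, 0.4, -0.1]
finger_gap: 43.3
finger_force: 15.0
```

```bash
python3 - <<'E'
from h import *
c=np.load("top1.npy",allow_pickle=True).item()
# tray corners from the crop (400x300 half of 270x180 crop)
f=lambda u,v,z:onz(c,200+u*270/400,60+v*180/300,z)
b,d=f(766,172,108) if 0 else f(366,172,108),f(331,41,108); print("far corners",b,d,"before 476,-321 / 663,-279")
hsv=cv2.cvtColor(c["image"],cv2.COLOR_RGB2HSV); m=((hsv[...,1]<60)&(hsv[...,2]>130)).astype(np.uint8)
k=np.zeros_like(m); cv2.circle(k,(int(200+297*.675),int(60+120*.6)),24,1,-1); m&=k
q=max(cv2.findContours(m,0,1)[0],key=cv2.contourArea); print("base+neck",cv2.minEnclosingCircle(np.array([onz(c,*p[0].astype(float),86)[:2] for p in q],np.float32)))
print("hole",f(310,111,138)); print(manip.read_state()["finger_gap"])
E
```

```text
far corners [ 477.65523333 -322.10285758  108.        ] [ 662.81671094 -278.73728714  108.        ] before 476,-321 / 663,-279
base+neck ((558.1028442382812, -225.6372528076172), 44.28499221801758)
hole [ 555.49264395 -226.38983025  138.        ]
43.270103484174896
```

>>> {"name": "move_arm", "arguments": {"dp": [[0, 0, 5], [0, 0, 15], [0, 0, 30], [0, 0, 30], [0, 0, 30], [0, 0, 20], [0, 0, 0], [-6, -20, 0], [-12, -35, 0], [-13, -40, 0]], "rotation": [[0, 0, 0], [0, 0, 0], [0, 0, 0], [0, 0, 0], [0, 0, 0], [0, 0, 0], [0, 0, 0], [0, 0, 0], [0, 0, 0], [0, 0, 0]], "hand": [0.3, 0.3, 0.3, 0.3, 0.3, 0.3, 0.3, 0.3, 0.3, 0.3]}}

```text
clock: 15.1
eef_pos: [558.6, 34.3, 170.3]
eef_rot: [-3.14, -0.001, 2.361]
wrist_force: [1.0, -0.2, -3.6]
finger_gap: 43.8
finger_force: 15.0
```

>>> {"name": "move_arm", "arguments": {"dp": [[-13, -40, 0], [-13, -40, 0], [-8, -24, 0], [-4, -10, 0], [0, 0, 0], [0, 0, -25], [0, 0, -25], [0, 0, -15], [0, 0, -5], [0, 0, 0]], "rotation": [[0, 0, 0], [0, 0, 0], [0, 0, 0], [0, 0, 0], [0, 0, 0], [0, 0, 0], [0, 0, 0], [0, 0, 0], [0, 0, 0], [0, 0, 0]], "hand": [0.3, 0.3, 0.3, 0.3, 0.3, 0.3, 0.3, 0.3, 0.3, 0.3]}}

```text
clock: 16.35
eef_pos: [522.1, -77.8, 101.7]
eef_rot: [3.141, 0.0, 2.361]
wrist_force: [1.0, 0.0, -2.3]
finger_gap: 43.7
finger_force: 15.0
```

>>> {"name": "move_arm", "arguments": {"dp": [[0, 0, -1.5], [0, 0, -1.5], [0, 0, 0], [0, 0, 0]], "rotation": [[0, 0, 0], [0, 0, 0], [0, 0, 0], [0, 0, 0]], "hand": [0.3, 0.3, 0.3, 0.3]}}

```text
clock: 16.85
eef_pos: [521.9, -78.0, 98.6]
eef_rot: [3.142, 0.0, 2.361]
wrist_force: [0.1, 1.0, -2.4]
finger_gap: 43.9
finger_force: 15.0
```

>>> {"name": "move_arm", "arguments": {"dp": [[0, 0, -1], [0, 0, -1], [0, 0, -0.5], [0, 0, 0], [0, 0, 0]], "rotation": [[0, 0, 0], [0, 0, 0], [0, 0, 0], [0, 0, 0], [0, 0, 0]], "hand": [0.3, 0.3, 0.3, 0.3, 0.3]}}

```text
clock: 17.48
eef_pos: [521.9, -78.0, 96.0]
eef_rot: [3.142, 0.0, 2.361]
wrist_force: [0.4, 0.0, -2.5]
finger_gap: 43.7
finger_force: 15.0
```

>>> {"name": "move_arm", "arguments": {"dp": [[0, 0, -0.5], [0, 0, 0], [0, 0, 0]], "rotation": [[0, 0, 0], [0, 0, 0], [0, 0, 0]], "hand": [0.3, 0.3, 0.3]}}

```text
clock: 17.85
eef_pos: [521.9, -78.0, 95.5]
eef_rot: [3.142, -0.0, 2.361]
wrist_force: [-0.6, -0.9, -3.3]
finger_gap: 43.8
finger_force: 15.0
```

>>> {"name": "move_arm", "arguments": {"dp": [[0, 0, -0.4], [0, 0, 0], [0, 0, 0]], "rotation": [[0, 0, 0], [0, 0, 0], [0, 0, 0]], "hand": [0.3, 0.3, 0.3]}}

```text
clock: 18.23
eef_pos: [521.9, -78.0, 95.4]
eef_rot: [3.142, 0.0, 2.361]
wrist_force: [-3.5, 0.5, 5.9]
finger_gap: 43.6
finger_force: 15.0
```

Contact is light, so I'll release and back away.

>>> {"name": "move_arm", "arguments": {"dp": [[0, 0, 0.3], [0, 0, 0], [0, 0, 0], [0, 0, 0], [0, 0, 0], [0, 0, 0], [0, 0, 0], [0, 0, 0]], "rotation": [[0, 0, 0], [0, 0, 0], [0, 0, 0], [0, 0, 0], [0, 0, 0], [0, 0, 0], [0, 0, 0], [0, 0, 0]], "hand": [0.3, 0.3, 0.47, 0.5, 0.55, 0.6, 0.65, 0.65]}}

```text
clock: 19.23
eef_pos: [521.9, -78.0, 95.3]
eef_rot: [3.142, 0.0, 2.361]
wrist_force: [0.5, -0.6, -0.2]
finger_gap: 61.0
finger_force: 0.0
```

>>> {"name": "move_arm", "arguments": {"dp": [[0, 0, 5], [0, 0, 20], [0, 0, 40], [0, 0, 40], [0, 0, 20], [-20, 40, 0], [-25, 50, 0], [-25, 50, 0], [-25, 50, 0], [-25, 50, 0]], "rotation": [[0, 0, 0], [0, 0, 0], [0, 0, 0], [0, 0, 0], [0, 0, 0], [0, 0, 0], [0, 0, 0], [0, 0, 0], [0, 0, 0], [0, 0, 0]], "hand": [0.65, 0.65, 0.65, 0.65, 0.65, 0.65, 0.65, 0.65, 0.65, 0.65]}}

```text
clock: 20.48
eef_pos: [400.9, 163.4, 220.9]
eef_rot: [3.141, 0.0, 2.361]
wrist_force: [0.1, 0.4, -0.6]
finger_gap: 60.8
finger_force: 0.0
```

>>> {"name": "move_arm", "arguments": {"dp": [[0, 0, 0], [0, 0, 0], [0, 0, 0], [0, 0, 0]], "rotation": [[0, 0, 0], [0, 0, 0], [0, 0, 0], [0, 0, 0]], "hand": [0.65, 0.65, 0.65, 0.65]}}

```text
clock: 20.98
eef_pos: [402.3, 161.2, 220.3]
eef_rot: [-3.141, -0.0, 2.359]
wrist_force: [0.4, -0.0, 1.1]
finger_gap: 60.7
finger_force: 0.0
```

```bash
python3 - <<'E'
from h import *
c=camera("top");s=camera("scene"); np.save("top2.npy",c,allow_pickle=True)
a=cv2.resize(c["image"][60:240,200:470],(600,400)); b=cv2.resize(s["image"][140:260,60:260],(333,200))
o=np.zeros((600,600,3),np.uint8); o[:400]=a; o[400:,:333]=b; cv2.imwrite("pics/f.png",o[:,:,::-1])
E
```

```text
(no output)
```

View pics/f.png

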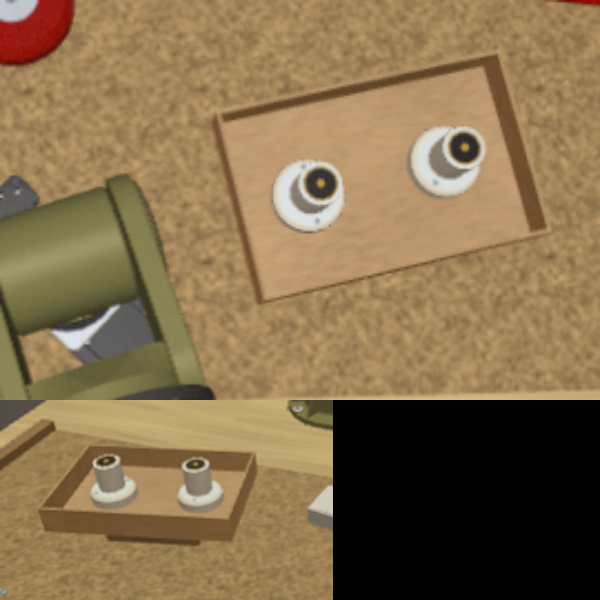

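Both holders stand upright in the level tray, with bases at (309,196) and (446,161). I'll check their positions numerically in the tray frame.

```bash
python3 - <<'E'
from h import *
c=np.load("top2.npy",allow_pickle=True).item()
f=lambda u,v,z:onz(c,200+u*.45,60+v*.45,z)[:2]
P=np.array([f(*q,108) for q in((216,114),(497,55),(550,231),(261,301))]); m=P.mean(0); e=P[0]+P[3]-P[1]-P[2]; e/=np.linalg.norm(e); x=np.array([e[1],-e[0]])
print(P.round(),m,np.arctan2(-e[0],e[1]))
for b,h in(((309,196),(321,183)),((446,161),(465,147))):
    for q in(f(*b,86)-m,f(*h,138)-m): print("along x,y",(q@x).round(1),(q@e).round(1))
E
```

```text
[[ 600.   18.]
 [ 662. -279.]
 [ 476. -323.]
 [ 409.  -21.]] [ 536.84536032 -151.17458633] 0.21238825189575827
along x,y -2.3 75.8
along x,y -0.2 73.8
along x,y 1.8 -75.3
along x,y 3.4 -77.7
```

Both holders are within about 4 mm of their targets and the tray has not moved, so I'll hand it in.

```bash
python3 -c "
from cell import manip
print(manip.sign_off())"
```

```text
the job is handed in; nothing more can be done
None
```

Both empty lamp holders stand upright in the tray, each within about 4 mm of the middle of its half; the tray did not slide or tip, the lamp with the bulb was not touched, and the job is handed in (about 21 s used).

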